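# Prop the parts bin's lid on its stay

### The job

The lid of the larger clear acrylic bin is thrown right back towards the mattress. Swing up that bin's steel stay until it stands against its stop, while the lid is still back, then tip the lid forward so that it comes down and rests on the stay, propped part open. Do not touch the smaller bin, its lid or its stay.

Things in the scene. Friction and masses are not known exactly. Their poses are not given: they have to be found in the camera images.
- wide_bin: Larger of two clear acrylic bins, fixed, 160 (its x) x 180 (y) x 75 mm high, walls 4 mm; a white phone housing lies in it. Origin: centre of its underside, z up. x points away from the robot, y to the robot's left, turned up to 0.25 rad. Lid hinge: along x at y +90, z 75 mm. Stay pivot: outside the far (+x) wall at x +89, y -35, z 63 mm.
- wide_lid (a joint): Larger bin's lid, rad: 0 shut, 1.57 upright, 1.95 stop, leaning back to +y (start). Clear, hinge to free edge 195 mm, bin x -85 to +105, 4 mm thick; 10 mm square aluminium bar on the outer face at the free edge. 0.2 kg, damped hinge (0.25 N m s/rad): pushed forward from behind below 1.4, it sinks by itself in 2 to 4 s, onto the raised stay at 0.63, else shut.
- wide_stay (a joint): Larger bin's stay, rad: 0 level, pointing to bin +y; rises to 1.75, its stop just past upright. Starts partly raised; stiff pivot (0.035 N m), stays where left. Steel bar 8 mm (along x) x 10 mm; its end is a rubber foot, a cylinder 16 mm across, 18 mm long along x, centred at bin x +89, y -35 + 110 cos(value), z 63 + 110 sin(value) mm.
- small_bin: The smaller clear bin of the same form, a bystander to be left alone: 100 x 120 x 50 mm, fixed, its own 130 mm lid leaning back at +y (top about 170 mm above the surface) and its own 70 mm stay outside its +x wall. Origin: centre of its underside, axes as the larger bin's, turned up to 0.25 rad.

How it is judged:
By the outcome, as a careful person would: the job done as asked, in the order asked, and still so for the second after the job is handed in, with the robot touching nothing.
It also fails if it takes over 59 s, if anything falls off the work surface, if the arm or the gripper's body presses on something with over 40 N, if the wrist force passes 120 N, or if a joint passes its speed limit or range.

### The arm

A 6-joint arm with a two-finger parallel gripper is mounted at the origin on the work surface. World frame = base frame: x ahead of the robot, y to its left, z up, the work surface at z = 0. Lengths are in m, angles in rad, forces in N, time in s.
With the tool pointing down it reaches from about 0.425 to 0.95 m from the base axis. Payload 3.5 kg.
Tool frame: the origin (TCP) lies on the centre line of the jaws, within the pads' length; the fingertips stand 14 mm ahead of it and the grasp point (between the pads) lies 5 mm behind it (ctrl.finger_overhang is the distance from the TCP to the fingertips, in m); z points along the fingers, y is the line along which they close (so a half turn about z gives the same grasp; the last joint's range is limited). The gripper opens to 85 mm and grips with 20 to 120 N. Pads are 22 mm wide; open, the fingers measure 114 mm over their backs; the gripper's body (76 mm by 85 mm) begins 54 mm behind the grasp point. The pads swing forward as they close: fully open they stand 13 mm farther back than shut.
Start: joints at [-1.265, 0.286, 1.577, -0, 1.279, -0.15], TCP at [0.297, -0.606, 0.245] pointing down, gripper open.
Joint ranges: [-2.77, 2.77], [-0.9, 2.22], [0.21, 2.48], [-1.53, 4.67], [0.24, 2.81], [-2.84, 2.84]. Speed limits (rad/s): [2.79, 2.79, 3.14, 3.14, 3.14, 3.14].

### API

Orientations are given as a unit quaternion [x, y, z, w].
In Python, from plant import ctrl gives the robot as it stands.
- The arm moves only by the tool send_rows, never from a script. Its argument "moves" is text: rows parted by semicolons, each of 7 numbers parted by spaces: the turn, a rotation vector about the tool's x, y, z in units of 360 degrees (1.0 is 360 degrees), then the shift along the tool's x, y, z in units of 20 cm (1.0 is 20 cm), then the gripper's target within -1 to 1 (fully open at 1, half-way at 0, shut at -1). A call has 1 to 12 rows; each row is the pose to reach, as a shift and turn from the pose commanded when the call began, along the tool's axes at that moment, turning the shorter way round; what a row does not reach only later rows make up. A row lasts 1/8 s, in which the tool goes at most 62.5 mm and 10.7 degrees, less where a joint would pass 70% of its speed; a pose out of reach is approached as far as the arm can. A call with a number of a shift or a turn outside -1 to 1 is refused whole. A call with a gripper value outside its range is refused whole. The fingers move at their own pace and stop on an object; "newtons" is the grip in N (left out, the last holds). Time passes only in rows, so rows that repeat a pose let the fingers close. It gives the time, the measured TCP pose, the force, the opening and the grip force at its end, in the units of the state.
- ctrl.get_state(): the state, without advancing time (a new reading comes with each control period).
- ctrl.read_camera(name): name is "side" or "top"; returns a dict with "image" (400x640x3 uint8, red, green, blue), "fovy" (degrees; the focal length in pixels is half the picture's height over the tangent of half this angle, whatever the lens; pixels are square), "cx", "cy" (the principal point, pixels), "distortion" ([k1, k2, p1, p2, k3] as OpenCV has them; the pictures are not rectified), "extrinsics" (4x4, takes a point from camera to world coordinates). Camera axes: x right, y up, looking along -z (the intrinsics and any distortion apply to the point x, -y, -z); pixel columns grow to the right and rows downward; lengths in m; the calibration is good to about 2 mm. A picture is of the moment at which its call begins. There is no depth.
- ctrl.sign_off(): hands the job in; it is judged then, once.
The state is a dict: "time": time; "qpos": joint angles; "dq": joint speeds; "joint_efforts": joint torques, N m; "eef_pos": TCP position; "tcp_rot": TCP orientation; "contact_force": force on the tool from outside, world axes, zero at the start; "wrist_torque": the same for the moment, N m; "opening": opening from 0.0 (shut) to 1.0 (fully open); "finger_force": force on a finger pad.
Only numpy, scipy, OpenCV 4.12 (cv2) and the standard library are available. Lean on these libraries where they do the work, as an engineer would, in place of code of your own. Each camera call takes 0.05 s, during which the arm holds its last target. There are 200 camera calls.

## Working session

There is one attempt and no reset: what is moved stays moved. The work goes in short steps, Python scripts to look and compute and a tool call to move; the robot and the scene stay as the last step left them, time stands still between calls to the robot, and variables do not carry over. Pictures are saved under pics/ and viewed, at most 10 in all, crops included, and the job is handed in when it is done.

Besides the shell and the picture viewer there is one more tool, called after "Call:" as name(argument=value, ...), one argument or row to a line, values as JSON. send_rows: Moves the arm, as the interface text tells. Its arguments: {"type":"object","properties":{"moves":{"type":"string"},"newtons":{"type":"number"}},"required":["moves"]}

```bash
ls; mkdir -p pics; cat > h.py <<'E'
import numpy as np, cv2
from plant import ctrl
def cam(n,f=None):
    c=ctrl.read_camera(n)
    if f: cv2.imwrite('pics/'+f,c['image'][:,:,::-1])
    return c
def K(c):
    f=200/np.tan(np.radians(c['fovy'])/2)
    return np.array([[f,0,c['cx']],[0,f,c['cy']],[0,0,1.]])
def proj(c,P):
    P=np.atleast_2d(P).astype(float); T=np.linalg.inv(c['extrinsics'])
    q=P@T[:3,:3].T+T[:3,3]; q=q*[1,-1,-1]
    return cv2.projectPoints(q,np.zeros(3),np.zeros(3),K(c),np.array(c['distortion'],float))[0][:,0]
def ray(c,uv):
    n=cv2.undistortPoints(np.array([[uv]],float),K(c),np.array(c['distortion'],float))[0,0]
    d=c['extrinsics'][:3,:3]@np.array([n[0],-n[1],-1.]); return c['extrinsics'][:3,3],d/np.linalg.norm(d)
def onz(c,uv,z):
    o,d=ray(c,uv); return o+d*(z-o[2])/d[2]
def tri(c1,u1,c2,u2):
    o,d=ray(c1,u1);p,e=ray(c2,u2)
    s=np.linalg.lstsq(np.c_[d,-e],p-o,rcond=None)[0]; a=o+d*s[0];b=p+e*s[1]
    return (a+b)/2,np.linalg.norm(a-b)
E
python3 - <<'E'
from h import *
for n in('side','top'):
    c=cam(n,n+'0.png'); print(n,c['fovy'],c['cx'],c['cy'],c['distortion'],c['extrinsics'].round(3).tolist())
E
```

```text
pics
side 48.93859656185961 316.4118870271999 197.33276030573077 [-0.11201056  0.          0.          0.          0.        ] [[0.974, 0.135, -0.18, 0.43], [-0.225, 0.586, -0.779, -0.64], [0.0, 0.799, 0.601, 0.573], [0.0, 0.0, 0.0, 1.0]]
top 44.52537064783416 320.16705867295957 210.70352383628145 [-0.01270049  0.          0.          0.          0.        ] [[0.028, 0.995, -0.091, 0.494], [-0.999, 0.031, 0.028, 0.019], [0.031, 0.09, 0.995, 0.977], [0.0, 0.0, 0.0, 1.0]]
```

View pics/side0.png

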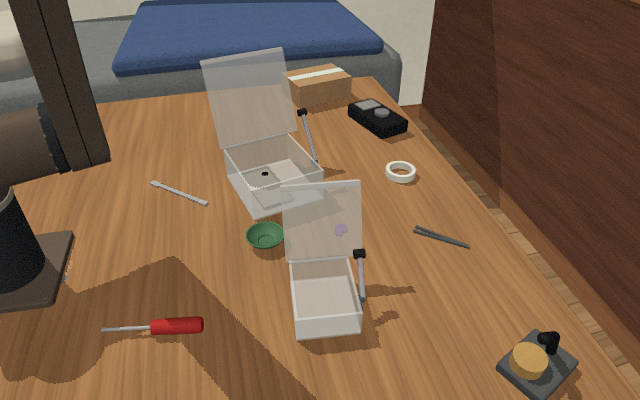

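View pics/top0.png

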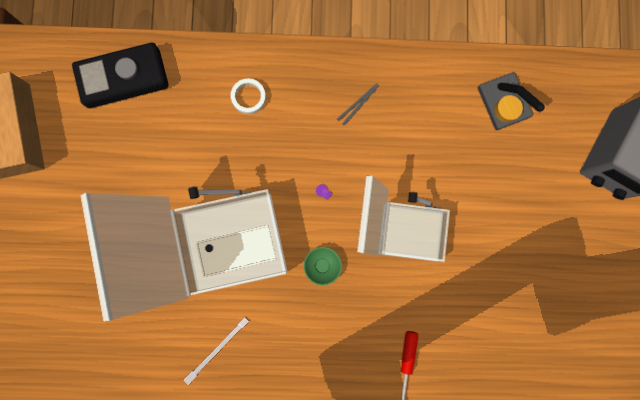

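```bash
cat > fit.py <<'E'
from h import *
from scipy.optimize import least_squares
T=ctrl.read_camera('top');S=ctrl.read_camera('side')
def Rz(a): return np.array([[np.cos(a),-np.sin(a),0],[np.sin(a),np.cos(a),0],[0,0,1]])
def w(p,P): return np.array(P)@Rz(p[2]).T+[p[0],p[1],0]
def foot(s): return [.089,-.035+.110*np.cos(s),.063+.110*np.sin(s)]
def lid(x,a,d=.195,o=0.): return [x,.09-d*np.cos(a)-0*o+o*np.sin(a)*1,.075+d*np.sin(a)+o*np.cos(a)]
rim=[[.08,-.09,.075],[-.08,-.09,.075],[-.08,.09,.075],[.08,.09,.075]]
E
cat > a.py <<'E'
from fit import *
tu=np.array([[268,191],[285,272],[189,296],[175,210]],float); 
print('rim z=.075 from top',[onz(T,u,.075).round(3).tolist() for u in tu])
for n,a,b in [('foot',(194,192),(302,112)),('pivot',(240,192),(315,161)),('lidfar',(84,195),(284,50)),('lidnear',(105,320),(204,60)),('small foot',(413,198),(359,254)),('smalllid far',(369,178),(360,182)),('smalllid near',(361,251),(283,186))]:
    print(n,tri(T,a,S,b))
r=least_squares(lambda p:np.r_[(proj(T,w(p,rim))-tu).ravel(),(proj(T,w(p,[foot(p[3])]))-[194,192]).ravel(),(proj(S,w(p,[foot(p[3])]))-[302,112]).ravel()],[.55,.12,.1,1.])
print(r.x,r.fun.round(1)); np.save('p.npy',r.x);p=r.x
for c,(x0,y0,x1,y1,k),f in((T,(70,150,300,340,3),'tz.png'),(S,(190,35,370,225,3),'sz.png')):
    im=cv2.resize(c['image'][y0:y1,x0:x1,::-1],None,fx=k,fy=k,interpolation=cv2.INTER_CUBIC)
    pts=rim+[foot(p[3]),[.089,-.035,.063]]+[lid(x,1.95) for x in(-.085,.105)]
    for u in proj(c,w(p,pts)): cv2.drawMarker(im,tuple(int(round((a-b)*k)) for a,b in zip(u,(x0,y0))),(0,0,255),cv2.MARKER_CROSS,10,1)
    cv2.imwrite('pics/'+f,im)
a=cv2.imread('pics/tz.png');b=cv2.imread('pics/sz.png');
b=cv2.resize(b,None,fx=.5,fy=.5) if 0 else b
cv2.imwrite('pics/tz.png',a)
E
python3 a.py
```

```text
rim z=.075 from top [[0.61, 0.092, 0.075], [0.462, 0.055, 0.075], [0.414, 0.227, 0.075], [0.57, 0.261, 0.075]]
foot (array([0.59445509, 0.20982019, 0.15279019]), np.float64(0.0005911896053920284))
pivot (array([0.60795449, 0.14439866, 0.06624991]), np.float64(0.00017789330256643725))
lidfar (array([0.5779755 , 0.35097331, 0.2446467 ]), np.float64(0.008274543439843378))
lidnear (array([0.3969508 , 0.30418826, 0.25397299]), np.float64(0.008489070882280991))
small foot (array([ 0.60442197, -0.17538886,  0.09283084]), np.float64(0.0014167639502445093))
smalllid far (array([ 0.62858542, -0.08505813,  0.16368879]), np.float64(0.00415494207978517))
smalllid near (array([ 0.50477636, -0.07326504,  0.16753861]), np.float64(0.0028157957170082365))
[0.51461393 0.15891909 0.24251972 0.94008262] [ 0.5 -1.8  1.4  2.1  0.1 -0.6 -2.5 -0.5  0.4  0.6 -0.1  0.5]
```

View pics/tz.png

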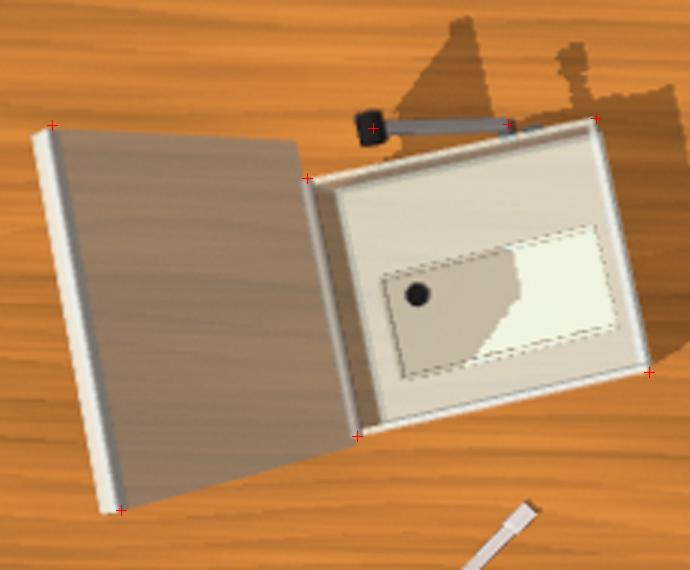

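View pics/sz.png

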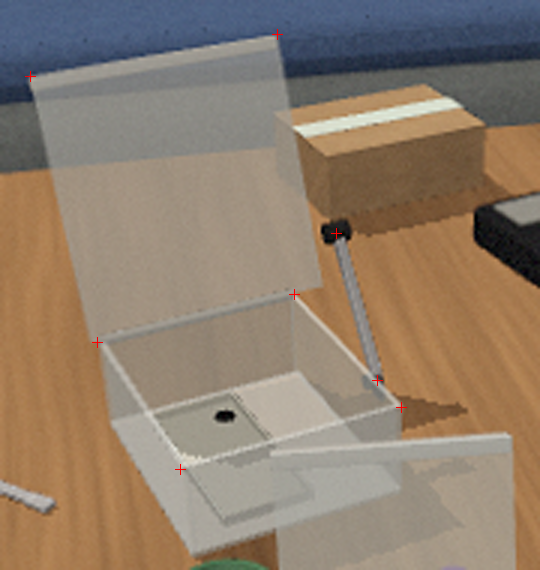

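```bash
cat > go.py <<'E'
from fit import Rz,w
import numpy as np,sys
from plant import ctrl
from scipy.spatial.transform import Rotation as R
p=np.load('p.npy')
def rel(b):  # bin point -> shift in tool units
    s=ctrl.get_state();M=R.from_quat(s['tcp_rot']).as_matrix()
    return ((M.T@(w(p,[b])[0]-s['eef_pos']))/.2).round(3)
if __name__=='__main__':
    s=ctrl.get_state();M=R.from_quat(s['tcp_rot']).as_matrix()
    print(s['time'],np.round(s['eef_pos'],4),'bin',((np.array(s['eef_pos'])-[p[0],p[1],0])@Rz(p[2])).round(4),s['opening'],np.round(s['contact_force'],2))
    print((Rz(p[2]).T@M).round(3).tolist())
    for a in sys.argv[1:]:
        b=[float(v) for v in a.split(',')]; print(a,w(p,[b])[0].round(3),rel(b))
E
python3 go.py .089,.068,.36 .089,.068,.165 -.0,.22,.36
```

```text
0.3 [ 0.2971 -0.6059  0.2448] bin [-0.3948 -0.6902  0.2448] 1.0019280189528281 [ 0.03  0.07 -0.22]
[[0.977, 0.212, -0.0], [0.212, -0.977, 0.001], [0.0, -0.001, -1.0]]
.089,.068,.36 [0.585 0.246 0.36 ] [ 3.167 -3.193 -0.573]
.089,.068,.165 [0.585 0.246 0.165] [ 3.167 -3.192  0.402]
-.0,.22,.36 [0.462 0.372 0.36 ] [ 2.893 -4.03  -0.572]
```

Call:
send_rows(
  moves="0 0 0.034 0 0 -0.3 -1; 0 0 0.034 0 0 -0.57 -1; 0 0 0.034 0.2 -0.2 -0.57 -1; 0 0 0.034 0.4 -0.4 -0.57 -1; 0 0 0.034 0.6 -0.6 -0.57 -1; 0 0 0.034 0.8 -0.8 -0.57 -1; 0 0 0.034 1 -1 -0.57 -1; 0 0 0.034 1 -1 -0.57 -1",
)

```text
time: 1.3
eef_pos: [0.3897, -0.3354, 0.36]
tcp_rot: [0.992, 0.123, 0.001, 0.0]
contact_force: [-0.0, -1.2, 0.5]
opening: -0.004
finger_force: 0.0
```

```bash
python3 go.py .089,.068,.36
```

```text
1.4 [ 0.3888 -0.3382  0.3596] bin [-0.2415 -0.4524  0.3596] 0.005862012618246881 [-0.36 -0.98  0.56]
[[1.0, 0.001, -0.0], [0.001, -1.0, -0.001], [-0.0, 0.001, -1.0]]
.089,.068,.36 [0.585 0.246 0.36 ] [ 1.655 -2.6   -0.005]
```

Call:
send_rows(
  moves="0 0 0 0.15 -0.25 0 -1; 0 0 0 0.3 -0.5 0 -1; 0 0 0 0.45 -0.75 0 -1; 0 0 0 0.6 -1 0 -1",
)

```text
time: 1.9
eef_pos: [0.4577, -0.1155, 0.3593]
tcp_rot: [0.993, 0.119, 0.0, 0.0]
contact_force: [0.1, 0.8, -1.0]
opening: 0.001
finger_force: 0.0
```

Call:
send_rows(
  moves="0 0 0 0.15 -0.25 0 -1; 0 0 0 0.3 -0.5 0 -1; 0 0 0 0.45 -0.75 0 -1; 0 0 0 0.6 -1 0 -1",
)

```text
time: 2.4
eef_pos: [0.527, 0.1078, 0.3592]
tcp_rot: [0.993, 0.12, 0.0, 0.0]
contact_force: [0.3, -0.1, 0.1]
opening: -0.001
finger_force: 0.0
```

Call:
send_rows(
  moves="0 0 0 0.15 -0.2 0 -1; 0 0 0 0.3 -0.4 0 -1; 0 0 0 0.44 -0.6 0 -1; 0 0 0 0.44 -0.6 0 -1; 0 0 0 0.44 -0.6 0 -1",
)

```text
time: 3.02
eef_pos: [0.5832, 0.2438, 0.3586]
tcp_rot: [0.993, 0.12, -0.001, 0.0]
contact_force: [0.1, 0.1, 0.1]
opening: 0.003
finger_force: 0.0
```

```bash
python3 go.py .089,.070,.165
```

```text
3.125 [0.5828 0.2434 0.3593] bin [0.0865 0.0657 0.3593] -0.006930322101287698 [ 0.71  0.52 -1.  ]
[[1.0, -0.002, -0.0], [-0.002, -1.0, -0.0], [-0.0, 0.0, -1.0]]
.089,.070,.165 [0.584 0.248 0.165] [ 0.013 -0.022  0.971]
```

Call:
send_rows(
  moves="0 0 0 0.01 -0.02 0.25 -1; 0 0 0 0.01 -0.02 0.5 -1; 0 0 0 0.01 -0.02 0.75 -1; 0 0 0 0.01 -0.02 1 -1; 0 0 0 0.01 -0.02 1 -1; 0 0 0 0.01 -0.02 1 -1",
)

```text
time: 3.88
eef_pos: [0.5848, 0.249, 0.1619]
tcp_rot: [0.993, 0.12, 0.002, -0.0]
contact_force: [0.8, 0.0, 1.0]
opening: -0.002
finger_force: 0.0
```

```bash
sed -i "s/^T=ctrl.*$/def __getattr__(n): return ctrl.read_camera({'T':'top','S':'side'}[n]) if n in 'TS' else (_ for _ in ()).throw(AttributeError(n))/" fit.py; python3 go.py .089,.02,.156 .089,-.03,.156; python3 -c "
from h import *
t=cam('top');s=cam('side')
cv2.imwrite('pics/c1.png',np.hstack([cv2.resize(t['image'][130:310,60:300,::-1],(400,300)),cv2.resize(s['image'][20:200,180:420,::-1],(400,300))]))"
```

```text
3.875 [0.5848 0.249  0.1619] bin [0.0898 0.0706 0.1619] -0.0017031784504161819 [0.85 0.05 0.96]
[[1.0, -0.001, 0.004], [-0.001, -1.0, -0.0], [0.004, 0.0, -1.0]]
.089,.02,.156 [0.596 0.2   0.156] [-0.004  0.253  0.03 ]
.089,-.03,.156 [0.608 0.151 0.156] [-0.003  0.503  0.03 ]
```

View pics/c1.png

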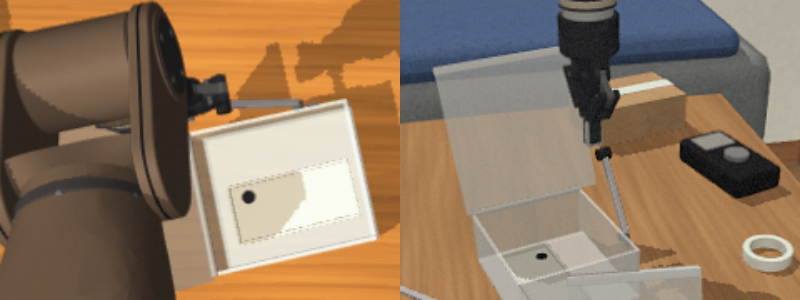

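Call:
send_rows(
  moves="0 0 0 0 0.04 0.03 -1; 0 0 0 0 0.1 0.03 -1; 0 0 0 0 0.16 0.03 -1; 0 0 0 0 0.22 0.03 -1; 0 0 0 0 0.28 0.03 -1; 0 0 0 0 0.34 0.03 -1; 0 0 0 0 0.4 0.03 -1; 0 0 0 0 0.44 0.03 -1; 0 0 0 0 0.46 0.03 -1; 0 0 0 0 0.48 0.03 -1; 0 0 0 0 0.48 0.03 -1",
)

```text
time: 5.35
eef_pos: [0.6062, 0.156, 0.1529]
tcp_rot: [0.993, 0.121, -0.0, 0.0]
contact_force: [-0.7, 0.4, 0.4]
opening: -0.002
finger_force: 0.4
```

```bash
python3 go.py .089,-.03,.156
```

```text
5.35 [0.6062 0.156  0.1529] bin [ 0.0882 -0.0248  0.1529] -0.0016547275915293515 [-0.71  0.44  0.41]
[[1.0, -0.0, -0.001], [-0.0, -1.0, 0.0], [-0.001, -0.0, -1.0]]
.089,-.03,.156 [0.608 0.151 0.156] [ 0.004  0.026 -0.016]
```

Step on gently until the stop shows in the force.

Call:
send_rows(
  moves="0 0 0 0 0.02 0 -1; 0 0 0 0 0.03 0 -1; 0 0 0 0 0.03 0 -1",
)

```text
time: 5.72
eef_pos: [0.607, 0.1516, 0.1526]
tcp_rot: [0.993, 0.121, -0.001, -0.001]
contact_force: [-1.3, 5.3, -0.5]
opening: -0.003
finger_force: 2.4
```

Call:
send_rows(
  moves="0 0 0 0 0.02 0 -1; 0 0 0 0 0.03 0 -1; 0 0 0 0 0.03 0 -1",
)

```text
time: 6.1
eef_pos: [0.6072, 0.1506, 0.1527]
tcp_rot: [0.993, 0.12, -0.001, -0.006]
contact_force: [-4.0, 17.2, -0.2]
opening: -0.0
finger_force: 8.9
```

```bash
python3 go.py; python3 -c "
from h import *
from fit import w,foot
p=np.load('p.npy')
t=cam('top');s=cam('side')
print(proj(t,w(p,[foot(1.75)])),proj(s,w(p,[foot(1.75)])))
L=[]
for c in (t,s):
    u=proj(c,w(p,[foot(1.75)]))[0]; im=c['image'][:,:,::-1].copy(); x,y=int(u[0])-50,int(u[1])-50
    z=cv2.resize(im[y:y+100,x:x+100],(400,400),interpolation=cv2.INTER_CUBIC)
    for q in proj(c,w(p,[foot(1.75),[.089,-.035,.063]])): cv2.drawMarker(z,(int((q[0]-x)*4),int((q[1]-y)*4)),(0,0,255),0,12,1)
    L.append(z)
cv2.imwrite('pics/c2.png',np.hstack(L))"
```

```text
6.1 [0.6072 0.1506 0.1527] bin [ 0.0879 -0.0303  0.1527] -0.0003168892653938946 [-4.03 17.21 -0.23]
[[1.0, -0.001, -0.001], [-0.001, -1.0, 0.013], [-0.001, -0.013, -1.0]]
[[242.10384357 180.54276571]] [[319.90414714 120.42001764]]
```

View pics/c2.png

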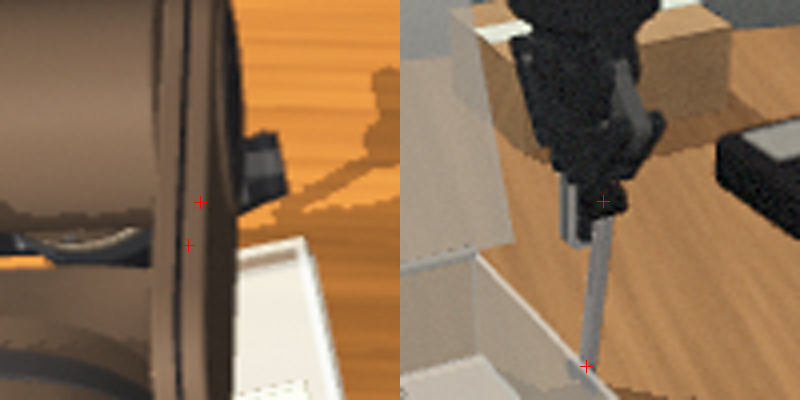

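Call:
send_rows(
  moves="0 0 0 0 -0.1 0 -1; 0 0 0 0 -0.15 0 -1; 0 0 0 0 -0.15 -0.3 -1; 0 0 0 0 -0.15 -0.6 -1; 0 0 0 0 -0.15 -0.9 -1; 0 0 0 0 -0.15 -1 -1; 0 0 0 -0.2 -0.35 -1 -1; 0 0 0 -0.4 -0.6 -1 -1; 0 0 0 -0.44 -0.85 -1 -1; 0 0 0 -0.44 -1 -1 -1; 0 0 0 -0.44 -1 -1 -1",
)

```text
time: 7.58
eef_pos: [0.4749, 0.3187, 0.352]
tcp_rot: [0.993, 0.122, -0.001, 0.001]
contact_force: [0.8, -0.1, -0.7]
opening: -0.003
finger_force: 0.0
```

```bash
python3 go.py .0,.225,.35 .0,.225,.235
```

```text
7.575 [0.4749 0.3187 0.352 ] bin [-2.000e-04  1.646e-01  3.520e-01] -0.002835508834189339 [ 0.8  -0.14 -0.66]
[[1.0, 0.003, -0.002], [0.003, -1.0, -0.001], [-0.002, 0.001, -1.0]]
.0,.225,.35 [0.461 0.377 0.35 ] [ 0.002 -0.302  0.01 ]
.0,.225,.235 [0.461 0.377 0.235] [ 0.003 -0.303  0.585]
```

Call:
send_rows(
  moves="0 0 0 0 -0.2 0 -1; 0 0 0 0 -0.33 0 -1; 0 0 0 0 -0.33 0 -1; 0 0 0 0 -0.33 0.25 -1; 0 0 0 0 -0.33 0.45 -1; 0 0 0 0 -0.33 0.58 -1; 0 0 0 0 -0.33 0.58 -1; 0 0 0 0 -0.33 0.58 -1",
)

```text
time: 8.57
eef_pos: [0.4612, 0.3811, 0.2387]
tcp_rot: [0.993, 0.12, 0.001, -0.0]
contact_force: [0.0, -0.0, -0.3]
opening: -0.001
finger_force: 0.0
```

```bash
python3 go.py; python3 -c "
from h import *
from fit import w,foot,lid
p=np.load('p.npy')
s=cam('side'); im=cv2.resize(s['image'][0:200,160:400,::-1],(720,600),interpolation=cv2.INTER_CUBIC)
for q in proj(s,w(p,[foot(1.75),[.089,-.035,.063],lid(-.085,1.95),lid(.105,1.95)])): cv2.drawMarker(im,(int((q[0]-160)*3),int(q[1]*3)),(0,0,255),0,12,1)
cv2.imwrite('pics/c3.png',im)"
```

```text
8.575 [0.4612 0.3811 0.2387] bin [0.0015 0.2285 0.2387] -0.0005070695714097655 [ 0.04 -0.05 -0.27]
[[1.0, -0.001, 0.002], [-0.001, -1.0, 0.0], [0.002, -0.0, -1.0]]
```

View pics/c3.png

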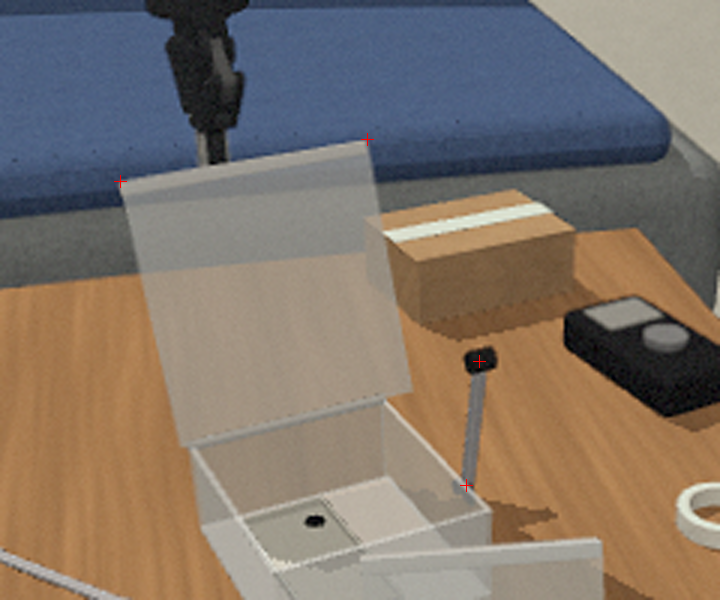

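Call:
send_rows(
  moves="0 0 0 0 0.1 0 -1; 0 0 0 0 0.17 0 -1; 0 0 0 0 0.22 0 -1; 0 0 0 0 0.27 0 -1; 0 0 0 0 0.32 0 -1; 0 0 0 0 0.37 0 -1; 0 0 0 0 0.42 0 -1; 0 0 0 0 0.47 0 -1; 0 0 0 0 0.52 0 -1; 0 0 0 0 0.57 0 -1; 0 0 0 0 0.62 0 -1",
)

```text
time: 10.0
eef_pos: [0.4914, 0.2615, 0.2455]
tcp_rot: [0.993, 0.121, 0.003, -0.0]
contact_force: [-8.4, -1.1, 22.4]
opening: 0.004
finger_force: 10.0
```

Call:
send_rows(
  moves="0 0 0 0 0.05 0 -1; 0 0 0 0 0.1 0 -1; 0 0 0 0 0.15 0 -1; 0 0 0 0 0.2 0 -1; 0 0 0 0 0.23 0 -1; 0 0 0 0 0.23 0 -1; 0 0 0 0 0.23 0 -1",
)

```text
time: 10.88
eef_pos: [0.5004, 0.2167, 0.2365]
tcp_rot: [0.993, 0.121, -0.001, 0.0]
contact_force: [-0.6, 0.0, 0.1]
opening: 0.002
finger_force: 0.0
```

Call:
send_rows(
  moves="0 0 0 0 0 0 -1; 0 0 0 0 -0.1 0 -1; 0 0 0 0 -0.3 -0.1 -1; 0 0 0 0 -0.4 -0.3 -1; 0 0 0 0 -0.4 -0.5 -1; 0 0 0 0 -0.4 -0.6 -1; 0 0 0 0 -0.4 -0.6 -1; 0 0 0 0 -0.4 -0.6 -1; 0 0 0 0 -0.4 -0.6 -1; 0 0 0 0 -0.4 -0.6 -1; 0 0 0 0 -0.4 -0.6 -1; 0 0 0 0 -0.4 -0.6 -1",
)

```text
time: 12.38
eef_pos: [0.4817, 0.2942, 0.3572]
tcp_rot: [0.993, 0.121, -0.0, 0.0]
contact_force: [-0.3, -0.5, 0.2]
opening: 0.004
finger_force: 0.0
```

Call:
send_rows(
  moves="0 0 0 0 0 0 -1; 0 0 0 0 0 0 -1; 0 0 0 0 0 0 -1; 0 0 0 0 0 0 -1; 0 0 0 0 0 0 -1; 0 0 0 0 0 0 -1; 0 0 0 0 0 0 -1; 0 0 0 0 0 0 -1; 0 0 0 0 0 0 -1; 0 0 0 0 0 0 -1; 0 0 0 0 0 0 -1; 0 0 0 0 0 0 -1",
)

```text
time: 13.88
eef_pos: [0.4817, 0.2943, 0.3574]
tcp_rot: [0.993, 0.121, 0.0, -0.0]
contact_force: [1.0, -0.2, -0.8]
opening: 0.001
finger_force: 0.0
```

```bash
python3 go.py; cat > v.py <<'E'
from h import *
import sys
from fit import w,foot,lid
p=np.load('p.npy')
s=cam('side'); im=cv2.resize(s['image'][0:200,160:400,::-1],(720,600),interpolation=cv2.INTER_CUBIC)
for q in proj(s,w(p,[foot(1.75),[.089,-.035,.063],lid(-.085,.63),lid(.105,.63)])): cv2.drawMarker(im,(int((q[0]-160)*3),int(q[1]*3)),(0,0,255),0,12,1)
cv2.imwrite('pics/'+sys.argv[1],im)
E
python3 v.py c4.png
```

```text
13.875 [0.4817 0.2943 0.3574] bin [0.0005 0.1393 0.3574] 0.0009482592871552899 [ 1.03 -0.17 -0.79]
[[1.0, -0.0, 0.0], [-0.0, -1.0, 0.0], [0.0, -0.0, -1.0]]
```

View pics/c4.png

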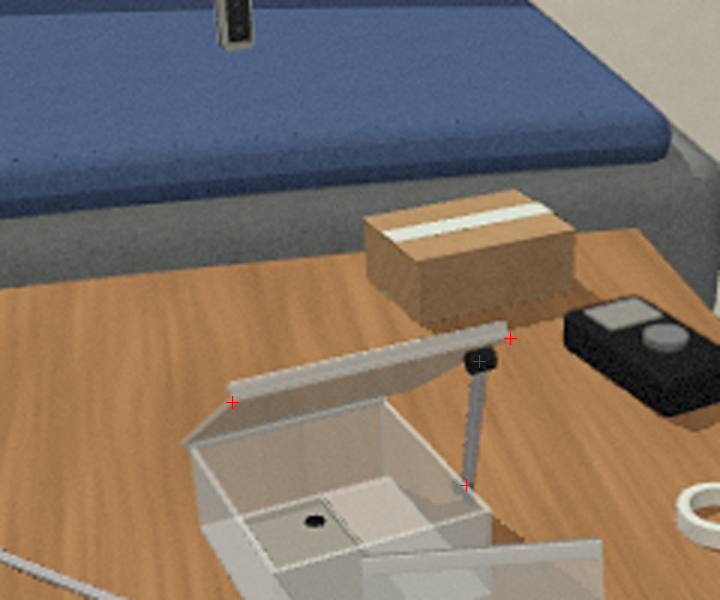

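Call:
send_rows(
  moves="0 0 0 0 0 0 -1; 0 0 0 0 0 0 -1; 0 0 0 0 0 0 -1; 0 0 0 0 0 0 -1; 0 0 0 0 0 0 -1; 0 0 0 0 0 0 -1; 0 0 0 0 0 0 -1; 0 0 0 0 0 0 -1; 0 0 0 0 0 0 -1; 0 0 0 0 0 0 -1; 0 0 0 0 0 0 -1; 0 0 0 0 0 0 -1",
)

```text
time: 15.42
eef_pos: [0.4817, 0.2943, 0.3573]
tcp_rot: [0.993, 0.121, -0.0, -0.0]
contact_force: [0.5, 0.7, 0.2]
opening: 0.002
finger_force: 0.0
```

```bash
python3 v.py c5.png; python3 -c "
import cv2
d=cv2.absdiff(cv2.imread('pics/c4.png'),cv2.imread('pics/c5.png'));print(d.max(),d[250:500].mean(),(d[250:500]>30).sum())"
```

```text
29 1.9010777777777779 0
```

View pics/c5.png

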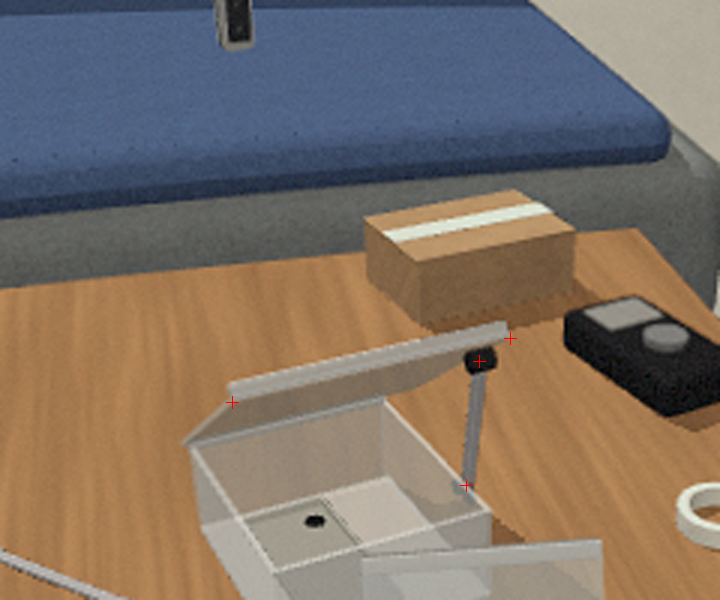

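The lid is at rest on the foot of the raised stay, with no change in the picture over 1.5 s, and the arm is clear.

```bash
python3 -c "
from plant import ctrl
print(ctrl.sign_off())"
```

```text
the job is handed in; nothing more can be done
None
```

I swung the larger bin's stay up to its stop while the lid was still back, then tipped the lid forward; it now rests propped part open on the stay, the smaller bin was left alone, and the job was handed in at about 15.5 s.

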